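# Load a carving blank into the spring holder

### The arm

A 6-joint arm with a two-finger parallel gripper is mounted at the origin on the work surface. World frame = base frame: x ahead of the robot, y to its left, z up, the work surface at z = 0. Lengths are in m, angles in rad, forces in N, time in s.
With the tool pointing down it reaches from about 0.3 to 0.875 m from the base axis. Payload 4.2 kg.
Tool frame: the origin (TCP) lies on the centre line of the jaws, within the pads' length; the fingertips stand 25 mm ahead of it and the grasp point (between the pads) lies 6 mm ahead of it; z points along the fingers, y is the direction in which the jaws open and shut (so a half turn about z gives the same grasp; the last joint's range is limited). The gripper opens to 85 mm and grips with 20 to 120 N. Pads are 22 mm wide; open, the fingers measure 114 mm over their backs; the gripper's body (76 mm by 85 mm) begins 54 mm behind the grasp point. The pads swing forward as they close: fully open they stand 13 mm farther back than shut.
Start: joints at [-1.133, 0.32, 1.565, -0, 1.257, -0.02], TCP at [0.254, -0.516, 0.256] pointing down, gripper open.
Joint ranges: [-3.11, 3.11], [-0.84, 2.01], [0.21, 2.61], [-1.34, 4.49], [0.05, 2.63], [-2.56, 2.56]. Speed limits (rad/s): [2.57, 2.57, 3.14, 3.14, 3.14, 3.14].

### API

Orientations are given as a unit quaternion [w, x, y, z].
In Python, from workcell import state, grab_frame, calibration, close_job, look_for gives the robot as it stands.
- The arm moves only by the shell command python3 -m handwheel 'ROWS' [OPENING] [FORCE]. ROWS is a JSON object of lists of equal length, an entry for each row: "offset": the shift along the tool's x, y, z in m, a list of three; "angular": the turn, a rotation vector about the tool's x, y, z in rad, a list of three. In form: {"offset": [[tx, ty, tz], ...], "angular": [[wx, wy, wz], ...]}. A call has 1 to 8 rows; each row is the pose to reach, as a shift and turn from the pose commanded when the call began, along the tool's axes at that moment; what a row does not reach only later rows make up. A row lasts 1/10 s, in which the tool goes at most 50 mm and 8.59 degrees, less where a joint would pass 70% of its speed; a pose out of reach is approached as far as the arm can. A call with a gripper value outside its range is refused whole. OPENING is the finger opening in m, from 0 to 0.0854, set as the call begins (- or left out, the last holds). The fingers move at their own pace and stop on an object; FORCE is the grip in N (left out, the last holds). Time passes only in rows, so rows that repeat a pose let the fingers close. It gives the time, the measured TCP pose, the force and the opening at its end, in the units of the state.
- state(): the state, without advancing time (a new reading comes with each control period).
- grab_frame(name): name is "side" or "top"; returns (picture, depth): 420x560x3 uint8, red, green, blue; 420x560 float32, m along the optical axis (not along the pixel's ray), 0 where there is no reading.
- calibration(name): a dict with "vertical_fov" (degrees; the focal length in pixels is half the picture's height over the tangent of half this angle, whatever the lens; pixels are square), "cx", "cy" (the principal point, pixels), "rvec" (rotation vector, rad) and "tvec" (3), from world to camera coordinates, as OpenCV has them. Camera axes: x right, y down, z forward; pixel columns grow to the right and rows downward; lengths in m; the calibration is good to about 2 mm. A picture is of the moment at which its call begins. calibration takes no time and is no camera call.
- close_job(): hands the job in, once; it reports no verdict.
Trained networks look in the newest picture that a camera, given by its name, has taken for a name from the list of things; names that differ only in an ending like _2 or _b are one class to them, and where a whole thing is asked for, a point or a joint stands for the part that bears it (a point fixed in the world has none). Each returns a list of dicts, best first, with "confidence" (0 to 1); they miss things now and then, are a little off and sometimes report something else, mostly with a low value. They report only what shows in the picture. A call takes as long as a camera call.
- look_for(camera, target): "position" ([column, row] in pixels, amid what is visible of it).
The state is a dict: "time": time; "joints": joint angles; "joint_vel": joint speeds; "joint_efforts": joint torques, N m; "ee_pos": TCP position; "tool_rot": TCP orientation; "contact_force": force on the tool from outside, world axes, zero at the start; "torque": the same for the moment, N m; "gripper_width": finger opening in m.
Only numpy, scipy, OpenCV 4.12 (cv2) and the standard library are available. Lean on these libraries where they do the work, as an engineer would, in place of code of your own. Each camera call takes 0.05 s, during which the arm holds its last target.

### The job

Pick the flat wooden blank off its riser block and load it in the sprung two-jaw holder: slip one end under a jaw's lip at a slant, push that jaw back against its spring, lower the other end past the opposite lip, and let the springs centre it, so that it ends released, level and square with both ends held under the lips. Be gentle: the holder must never take more than about 25 N, so do not ram a jaw on its stop or force the blank down on a lip. Leave the things around the work where they stand.

Things in the scene. Friction and masses are not known exactly. Their poses are not given: they have to be found in the camera images.
- blank: Flat rectangular wooden carving blank, 110 (its x) x 50 (its y) x 10 mm (z), about 45 g, with a shallow rosette drawn on the middle of its top. Origin: centre of its underside, z up. It lies loose, centred and lengthwise on the riser. Either end may go first; the best grip is across the 50 mm width at mid length.
- riser: Fixed dark wooden block 75 (x) x 26 (y) x 30 mm high on which the blank lies. Origin: centre of its underside.
- holder: Sprung two-jaw holder, fixed. Origin: centre of the underside of its dark steel base plate, 250 (x) x 64 (y) x 12 mm. Two mirror-image jaws, 40 mm wide, face each other along its x axis; their shared carriage is clamped off-centre by -8 to +8 mm along x: not measured, to be found by feel. Wider than the jaws, only the plate stands there. End blocks 51 mm high; plunger knobs reach 125 mm from the middle.
- holder_seat (a point): Point on the holder's middle axis at ledge height (35 mm above the bench), where the middle of the seated blank's underside lies if the carriage offset is 0. At rest the jaws' upright back walls stand 104 mm apart (blank: 110 mm), each 52 mm from the carriage's middle. Seated, each jaw is pushed back 3 mm and holds the blank with 4.5 N.
- holder_jaw_a (a point): Foot of the back wall of the jaw at the holder's +x end, on its ledge top (35 mm above the bench), drawn for carriage offset 0 and the jaw at rest. The ledge reaches 30 mm inward from the wall, the lip above it 5 mm inward, from 49 to 54 mm above the bench (slot 14 mm high). This is a fixed mark: it follows neither carriage nor jaw.
- holder_jaw_b (a point): The same mark for the jaw at the -x end. Either jaw slides outward up to 17 mm, to a hard stop; its spring gives 3 N at rest plus 0.5 N per mm. With one jaw pushed back over 11 mm (8.5 N) a level blank clears the other jaw's lip. Before that the blank must slant, far end raised about 0.22 rad (0.18 to 0.28), to stand clear over that lip.
- pot: Bystander: open steel pot, 64 mm across, 75 mm high. Origin: centre of its underside.
- oil: Bystander: small amber jar, 44 mm across, 85 mm high. Origin: centre of its underside.
- mallet: Bystander: carver's mallet standing on its 60 mm wide head, 136 mm high. Origin: centre of its underside.

How it is judged:
By the outcome, as a careful person would: the job done as asked, in the order asked, and still so for the second after the job is handed in, with the robot touching nothing.
It also fails if it takes over 54 s, if anything falls off the work surface, if the arm or the gripper's body presses on something with over 40 N, if the wrist force passes 120 N, or if a joint passes its speed limit or range.

## Working session

There is one attempt and no reset: what is moved stays moved. The work goes in short steps, Python scripts to look and compute and a shell command to move; the robot and the scene stay as the last step left them, time stands still between calls to the robot, and variables do not carry over. Pictures are saved under pics/ and viewed, and the job is handed in when it is done.

```bash
ls; mkdir -p pics; cat > h.py <<'E'
import numpy as np, cv2
from workcell import state, grab_frame, calibration, look_for
from scipy.spatial.transform import Rotation as R
def cal(n):
    c=calibration(n); f=210/np.tan(np.radians(c['vertical_fov'])/2)
    return f,c['cx'],c['cy'],cv2.Rodrigues(np.array(c['rvec'],float))[0],np.array(c['tvec'],float).ravel()
def cloud(n,d):
    f,cx,cy,Rm,t=cal(n); v,u=np.mgrid[:420,:560]
    p=np.stack([(u-cx)/f*d,(v-cy)/f*d,d],-1)
    w=(p-t)@Rm
    w[d==0]=np.nan
    return w
def proj(n,P):
    f,cx,cy,Rm,t=cal(n); q=np.atleast_2d(P)@Rm.T+t
    return np.stack([f*q[:,0]/q[:,2]+cx,f*q[:,1]/q[:,2]+cy],-1)
E
python3 - <<'E'
from h import *
s=state(); print(s)
for n in('side','top'):
    print(calibration(n))
    im,d=grab_frame(n); cv2.imwrite(f'pics/{n}0.png',im[:,:,::-1]); np.save(f'{n}0.npy',d); w=cloud(n,d)
    for t in('blank','riser','holder','pot','oil','mallet'):
        for r in look_for(n,t)[:2]:
            c,rr=r['position']; print(n,t,r,np.round(w[int(rr),int(c)],4))
print(state()['time'])
E
```

```text
pics
{'time': 0.0, 'joints': array([-1.13302197e+00,  3.20301130e-01,  1.56569659e+00, -2.92220831e-05,
        1.25741625e+00, -1.99910780e-02]), 'joint_vel': array([ 0.00065227,  0.00051193,  0.00082828,  0.00051787, -0.00089163,
       -0.00108954]), 'joint_efforts': array([-1.36445856e-04, -4.15528679e+01, -2.34162569e+01, -3.19828159e-04,
        8.21477064e-03, -8.80642759e-07]), 'ee_pos': array([ 0.25392718, -0.51539652,  0.25547011]), 'tool_rot': array([-8.87980838e-04,  9.73919073e-01,  2.26893827e-01, -2.02441846e-04]), 'contact_force': array([-0.21388476,  0.22714773,  0.50988386]), 'torque': array([-0.00176113, -0.02118707,  0.0357676 ]), 'gripper_width': 0.08547756420058769}
{'vertical_fov': 52.55900833110698, 'cx': 283.21734711785297, 'cy': 219.1953610991264, 'rvec': array([ 2.16084134, -0.29028125,  0.1645963 ]), 'tvec': array([-0.58467908,  0.14221712,  0.60554461])}
side blank {'position': [238.4, 201.2], 'confidence': 0.94} [0.5502 0.1122 0.0419]
side riser {'position': [238.5, 217.0], 'confidence': 0.95} [0.548  0.1103 0.0074]
side riser {'position': [425.0, 290.0]
[... 303 characters left out ...]
 mallet {'position': [369.6, 208.2], 'confidence': 0.73} [ 0.7589 -0.0052  0.0656]
{'vertical_fov': 46.36270148470292, 'cx': 279.28361553138126, 'cy': 207.31124233879254, 'rvec': array([ 2.19007299, -2.01468603,  0.2082328 ]), 'tvec': array([-0.03619081,  0.63044939,  0.74390405])}
top blank {'position': [213.3, 250.4], 'confidence': 0.62} [0.5549 0.122  0.0385]
top holder {'position': [386.1, 277.2], 'confidence': 0.76} [ 0.5357 -0.173   0.0203]
top pot {'position': [409.7, 148.8], 'confidence': 0.92} [ 0.7734 -0.2083  0.008 ]
top oil {'position': [189.0, 130.9], 'confidence': 0.93} [0.7466 0.1776 0.0852]
top mallet {'position': [291.6, 135.9], 'confidence': 0.95} [0.7559 0.007  0.0742]
0.7
```

View pics/side0.png

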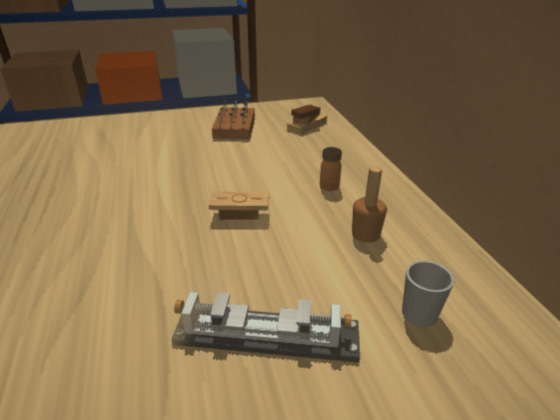

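View pics/top0.png

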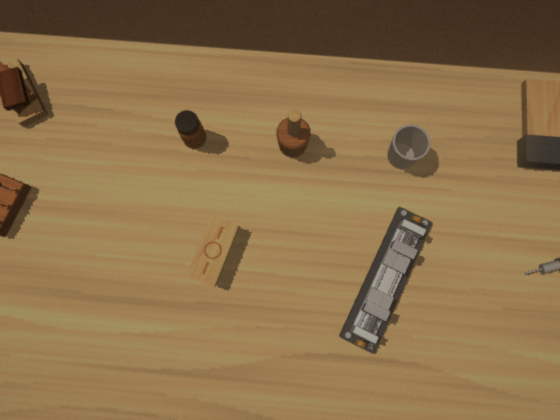

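The side view shows the blank on its riser at (238,201) and the holder at (267,330). The top view has the blank at (214,250), the holder at (386,278), the mallet at (292,136), the pot at (410,148) and the jar at (190,131). Next I fit the poses from the depth.

```bash
cat > fit.py <<'E'
from h import *
C={n:cloud(n,np.load(f'{n}0.npy')) for n in('side','top')}
for n,w in C.items():
    z=w[...,2]; tab=w[(z<.004)&(z>-.01)&(abs(w[...,0]-.55)<.2)&(abs(w[...,1])<.2)]; print(n,'table z',np.median(tab[:,2]))
    def rect(m,lab):
        p=w[m]; 
        if len(p)<10: print(lab,len(p));return
        r=cv2.minAreaRect(p[:,:2].astype(np.float32)*1000); print(n,lab,len(p),np.round(r[0],1),np.round(r[1],1),round(r[2],1),'z',np.round(np.percentile(p[:,2],[5,50,95]),4))
    b=(abs(w[...,0]-.55)<.09)&(abs(w[...,1]-.115)<.09)
    rect(b&(z>.034)&(z<.046),'blank')
    h=(abs(w[...,0]-.535)<.16)&(abs(w[...,1]+.18)<.12)
    rect(h&(z>.006),'holder>6');rect(h&(z>.008)&(z<.016),'plate');rect(h&(z>.045)&(z<.06),'tops')
    rect(h&(z>.03)&(z<.038),'ledge');rect(h&(z>.0525)&(z<.058),'lips')
E
python3 fit.py
```

```text
side table z 0.00028905003821705637
side blank 977 [554.2 122.7] [ 53.6 110. ] 74.4 z [0.0357 0.0403 0.0416]
side holder>6 8297 [ 534.9 -175.1] [ 66.8 249.6] 68.2 z [0.0103 0.0209 0.0539]
side plate 2651 [ 534.9 -175.1] [ 66.8 249.6] 68.2 z [0.0093 0.0122 0.0147]
side tops 1539 [ 529.  -172.6] [ 42.4 234.1] 68.1 z [0.0459 0.0515 0.0551]
side ledge 1286 [ 527.4 -172.5] [ 42.2 230.8] 68.5 z [0.0312 0.0351 0.0367]
side lips 617 [ 529.  -172.2] [ 41.7 202.4] 68.1 z [0.0529 0.0543 0.0554]
top table z -0.00011084119984731218
top blank 1968 [554.9 122.2] [ 50.7 110.3] 74.0 z [0.0375 0.0399 0.0423]
top holder>6 5500 [ 535.4 -176.1] [ 64.8 249.8] 68.3 z [0.0102 0.0211 0.054 ]
top plate 2032 [ 535.4 -176.1] [ 64.6 249.8] 68.3 z [0.0095 0.0119 0.0148]
top tops 1178 [ 529.8 -173.7] [ 40.9 233.8] 68.2 z [0.0463 0.0518 0.0556]
top ledge 821 [ 532.6 -174.9] [ 40.4 212.5] 68.3 z [0.0321 0.0349 0.0373]
top lips 488 [ 529.9 -173.6] [ 40.2 203. ] 68.5 z [0.0528 0.0542 0.0563]
```

```bash
python3 - <<'E'
import cv2
a=cv2.imread('pics/side0.png')[275:375,150:390];cv2.imwrite('pics/sc.png',cv2.resize(a,None,fx=3.3,fy=3.3,interpolation=2))
a=cv2.imread('pics/top0.png')[195:365,320:450];cv2.imwrite('pics/tc.png',cv2.resize(a,None,fx=3.5,fy=3.5,interpolation=2))
E
```

```text
(no output)
```

View pics/sc.png

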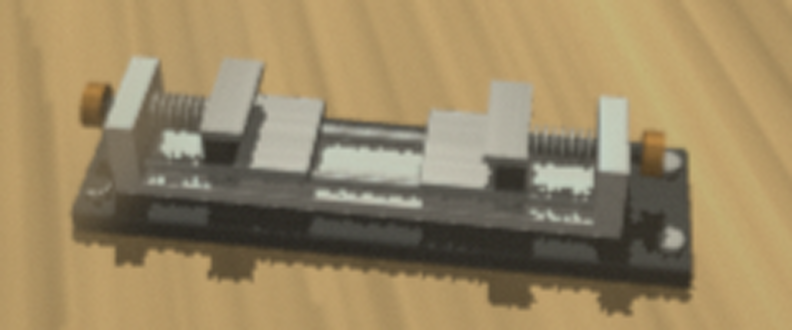

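View pics/tc.png

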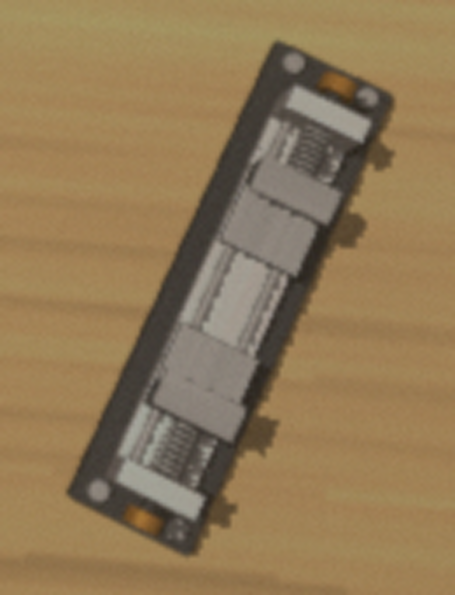

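```bash
cat >> fit.py <<'E'
print()
th=np.radians(-21.7);U=np.array([np.cos(th),np.sin(th)]);V=np.array([-U[1],U[0]])
for n,w in C.items():
    c=np.array([.5352,-.1757]); p=w[h&(w[...,2]>.006)]; u=(p[:,:2]-c)@U*1000;v=(p[:,:2]-c)@V*1000;z=p[:,2]*1000
    m=(abs(v)<17)
    print(n,'v range lips',np.percentile(v[(z>53)],[1,99]))
    print([(a,round(np.median(z[m&(u>=a)&(u<a+2)]),0),int((m&(u>=a)&(u<a+2)).sum())) for a in range(-126,126,2) if (m&(u>=a)&(u<a+2)).sum()>2])
E
python3 fit.py | tail -6
```

```text
top lips 488 [ 529.9 -173.6] [ 40.2 203. ] 68.5 z [0.0528 0.0542 0.0563]

side v range lips [ 34.50183838 266.19616927]
[(64, np.float64(21.0), 26), (66, np.float64(25.0), 43), (68, np.float64(21.0), 37), (70, np.float64(22.0), 43), (72, np.float64(24.0), 37), (74, np.float64(22.0), 40), (76, np.float64(25.0), 39), (78, np.float64(21.0), 41), (80, np.float64(34.0), 40), (82, np.float64(21.0), 42), (84, np.float64(50.0), 47), (86, np.float64(51.0), 38), (88, np.float64(51.0), 20), (90, np.float64(51.0), 40), (92, np.float64(51.0), 19), (94, np.float64(51.0), 38), (96, np.float64(13.0), 14), (98, np.float64(13.0), 27), (100, np.float64(13.0), 51), (102, np.float64(37.0), 47), (104, np.float64(13.0), 56), (106, np.float64(26.0), 46), (108, np.float64(13.0), 57), (110, np.float64(12.0), 26), (112, np.float64(12.0), 30), (114, np.float64(13.0), 22), (116, np.float64(13.0), 35), (118, np.float64(12.0), 22), (120, np.float64(12.0), 33), (122, np.float64(12.0), 27), (124, np.float64(11.0), 5)]
top v range lips [-19.62277686  19.41708369]
[(-126, np.float64(11.0), 9), (-124, np.float64(13.0),
[... 2818 characters left out ...]
.float64(33.0), 24), (76, np.float64(27.0), 27), (78, np.float64(27.0), 16), (80, np.float64(32.0), 32), (82, np.float64(26.0), 12), (84, np.float64(42.0), 85), (86, np.float64(51.0), 26), (88, np.float64(51.0), 23), (90, np.float64(51.0), 24), (92, np.float64(51.0), 25), (94, np.float64(51.0), 22), (96, np.float64(50.0), 8), (100, np.float64(45.0), 6), (102, np.float64(44.0), 26), (104, np.float64(49.0), 17), (106, np.float64(48.0), 16), (108, np.float64(15.0), 23), (110, np.float64(13.0), 13), (112, np.float64(12.0), 13), (114, np.float64(14.0), 9), (116, np.float64(13.0), 11), (118, np.float64(13.0), 8), (120, np.float64(12.0), 12), (122, np.float64(11.0), 21), (124, np.float64(12.0), 9)]
```

```bash
cat >> h.py <<'E'
def tool(yawdeg,pitch=0):
    # tool down, tool x along yaw; pitch>0: tool-x end dips
    a=np.radians(yawdeg); x=np.array([np.cos(a),np.sin(a),0]); z=np.array([0,0,-1.]); y=np.cross(z,x)
    return R.from_matrix(np.stack([x,y,z],1))*R.from_rotvec([0,-pitch*0,0]) if pitch==0 else R.from_matrix(np.stack([x,y,z],1))*R.from_rotvec([0,-pitch,0])
def cur():
    s=state(); q=s['tool_rot']; return np.array(s['ee_pos']),R.from_quat([q[1],q[2],q[3],q[0]]),s
def delta(pos,rot):
    p,r,s=cur(); print('t',round(s['time'],2),'p',np.round(p,4),'off',np.round(r.inv().apply(np.array(pos)-p),4),'ang',np.round((r.inv()*rot).as_rotvec(),4),'F',np.round(s['contact_force'],2),'w',round(s['gripper_width'],4))
E
python3 - <<'E'
from h import *
print(tool(0,.2).apply([1,0,0]))
delta([.5545,.1225,.16],tool(-16))
E
```

```text
[ 0.98006658  0.         -0.19866933]
t 0.7 p [ 0.2542 -0.5158  0.2564] off [ 0.5516 -0.4398  0.0963] ang [ 1.000e-04 -0.000e+00  7.371e-01] F [ 0.1  -0.75  1.02] w 0.0858
```

```bash
python3 -m handwheel '{"offset":[[0.276,-0.22,0.0],[0.276,-0.22,0.0],[0.276,-0.22,0.0],[0.276,-0.22,0.0],[0.276,-0.22,0.0],[0.276,-0.22,0.0],[0.276,-0.22,0.0],[0.276,-0.22,0.0]],"angular":[[0,0,0.1],[0,0,0.2],[0,0,0.3],[0,0,0.4],[0,0,0.5],[0,0,0.6],[0,0,0.7],[0,0,0.737]]}' 0.085 40
python3 -c "
from h import *
delta([.5545,.1225,.16],tool(-16))"
```

```text
time: 1.5
ee_pos: [0.4061, -0.1919, 0.2566]
tool_rot: [-0.001, 0.991, -0.137, 0.001]
contact_force: [-0.4, -0.6, 0.3]
gripper_width: 0.0848
t 1.5 p [ 0.4061 -0.1919  0.2566] off [ 0.0572 -0.3427  0.0973] ang [-0.0019 -0.0009  0.004 ] F [-0.35 -0.62  0.29] w 0.0848
```

```bash
python3 -m handwheel '{"offset":[[0.057,-0.342,0.0],[0.057,-0.342,0.0],[0.057,-0.342,0.0],[0.057,-0.342,0.0],[0.057,-0.342,0.03],[0.057,-0.342,0.06],[0.057,-0.342,0.097],[0.057,-0.342,0.097]],"angular":[[0,0,0.004],[0,0,0.004],[0,0,0.004],[0,0,0.004],[0,0,0.004],[0,0,0.004],[0,0,0.004],[0,0,0.004]]}'
python3 -m handwheel '{"offset":[[0,0,0],[0,0,0]],"angular":[[0,0,0],[0,0,0]]}'
python3 -c "
from h import *
delta([.5545,.1225,.041],tool(-16))
im,d=grab_frame('side');cv2.imwrite('pics/s1.png',cv2.resize(im[120:260,150:340,::-1],None,fx=4,fy=4))"
```

```text
time: 2.3
ee_pos: [0.5536, 0.1189, 0.1572]
tool_rot: [0.0, 0.99, -0.14, -0.001]
contact_force: [0.1, -0.2, 0.1]
gripper_width: 0.0852
time: 2.5
ee_pos: [0.5534, 0.1165, 0.1592]
tool_rot: [0.0, 0.99, -0.141, -0.0]
contact_force: [-0.4, -0.8, 0.2]
gripper_width: 0.0855
t 2.5 p [0.5534 0.1165 0.1592] off [-0.0005 -0.0061  0.1182] ang [ 0.0009  0.0008 -0.003 ] F [-0.43 -0.78  0.21] w 0.0855
```

View pics/s1.png

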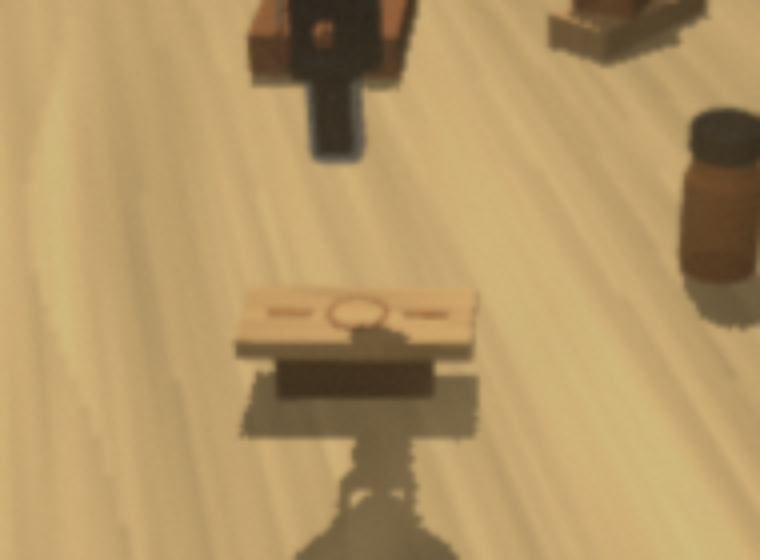

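The gripper hangs aligned over the blank (crop about (355,315)). I correct by 6 mm in y and descend.

```bash
python3 -m handwheel '{"offset":[[0,-0.006,0.03],[0,-0.006,0.06],[0,-0.006,0.085],[0,-0.006,0.1],[0,-0.006,0.11],[0,-0.006,0.118],[0,-0.006,0.118],[0,-0.006,0.118]],"angular":[[0,0,0],[0,0,0],[0,0,0],[0,0,0],[0,0,0],[0,0,0],[0,0,0],[0,0,0]]}'
python3 -c "
from h import *
delta([.5545,.1225,.041],tool(-16))"
```

```text
time: 3.35
ee_pos: [0.5558, 0.1222, 0.0423]
tool_rot: [-0.0, 0.99, -0.141, 0.001]
contact_force: [-1.0, -0.1, -0.1]
gripper_width: 0.0849
t 3.35 p [0.5558 0.1222 0.0423] off [-0.0014  0.0001  0.0013] ang [-0.0007 -0.0016 -0.0043] F [-0.97 -0.14 -0.09] w 0.0849
```

```bash
python3 -m handwheel '{"offset":[[-0.001,0,0.001],[-0.001,0,0.001],[-0.001,0,0.001],[-0.001,0,0.001],[-0.001,0,0.001]],"angular":[[0,0,0],[0,0,0],[0,0,0],[0,0,0],[0,0,0]]}' 0.056 40
python3 -m handwheel '{"offset":[[0,0,0],[0,0,0],[0,0,0],[0,0,0],[0,0,0]],"angular":[[0,0,0],[0,0,0],[0,0,0],[0,0,0],[0,0,0]]}' 0.04 60
```

```text
time: 3.85
ee_pos: [0.5543, 0.1227, 0.0404]
tool_rot: [0.0, 0.99, -0.141, 0.0]
contact_force: [-0.9, 0.1, 0.5]
gripper_width: 0.0559
time: 4.35
ee_pos: [0.5545, 0.1227, 0.0406]
tool_rot: [-0.0, 0.99, -0.141, 0.0]
contact_force: [-1.0, 0.1, 4.4]
gripper_width: 0.0485
```

```bash
python3 -m handwheel '{"offset":[[0,0,-0.005],[0,0,-0.02],[0,0,-0.05],[0,0,-0.09],[0,0,-0.12],[0,0,-0.12],[0,0,-0.12]],"angular":[[0,0,0],[0,0,0],[0,0,0],[0,0,0],[0,0,0],[0,0,0],[0,0,0]]}'
python3 - <<'E'
from h import *
p,r,s=cur()
for n in('side','top'):
    im,d=grab_frame(n); w=cloud(n,d); cv2.imwrite(f'pics/{n}2.png',im[:,:,::-1])
    pt=proj(n,[p])[0]; print(n,pt)
    x,y=map(int,pt); 
    cv2.imwrite(f'pics/{n}2c.png',cv2.resize(im[y-60:y+70,x-90:x+90,::-1],None,fx=4,fy=4))
c=p+r.apply([0,0,.006])
delta([.5294,-.1734,.15],tool(-21.7))
E
```

```text
time: 5.05
ee_pos: [0.554, 0.1225, 0.1603]
tool_rot: [0.0, 0.99, -0.141, 0.0]
contact_force: [0.1, -0.8, -0.7]
gripper_width: 0.0492
side [235.56471125 139.70796423]
top [200.97756212 240.0720048 ]
t 5.15 p [0.5531 0.1224 0.1587] off [0.0599 0.2906 0.009 ] ang [0.0018 0.0029 0.0955] F [-0.62 -0.7  -0.06] w 0.0487
```

View pics/side2c.png

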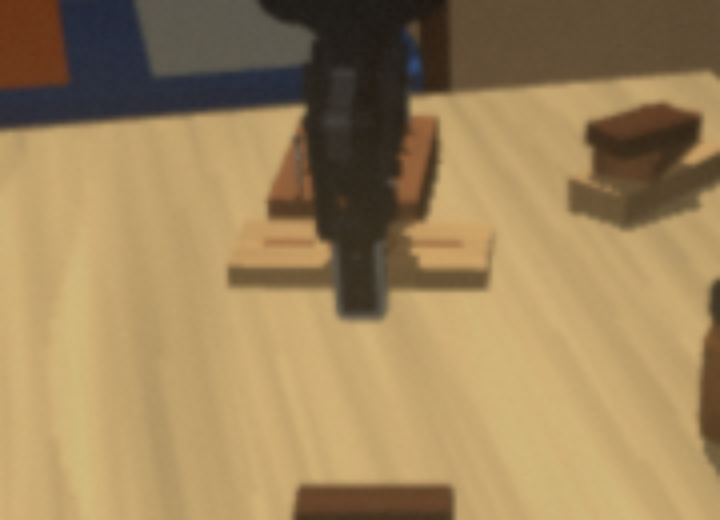

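View pics/top2c.png

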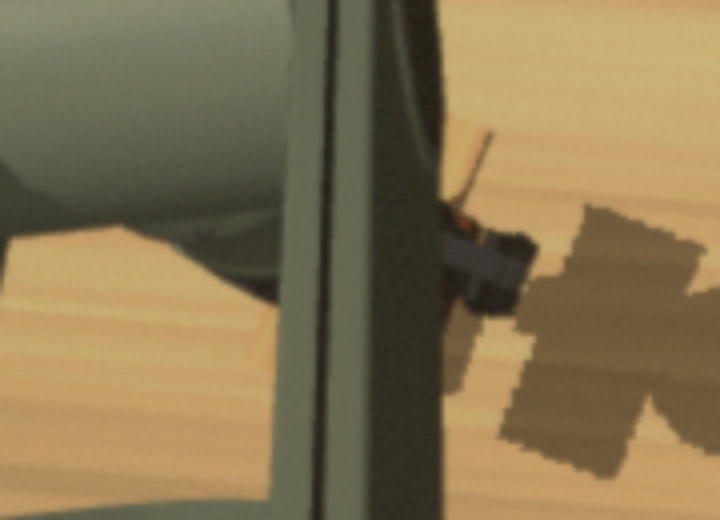

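The side crop shows the blank held level, spanning columns 229–490 with the finger at 362, so it is near mid length. The top view is blocked by the arm. I measure the blank in the tool frame.

```bash
cat > inhand.py <<'E'
from h import *
def go():
    im,d=grab_frame('side'); p,r,s=cur(); w=cloud('side',d)
    q=r.inv().apply((w.reshape(-1,3)-p)).reshape(w.shape)*1000
    rgb=im.astype(float); 
    m=(abs(q[...,0])<75)&(abs(q[...,1])<32)&(abs(q[...,2])<30)&np.isfinite(q[...,0])
    wood=m&(rgb[...,0]>rgb[...,2]*1.35)&(rgb[...,0]>90)
    k=q[wood]; print('n',len(k))
    print('x',np.percentile(k[:,0],[0.3,1,99,99.7]).round(1),'y',np.percentile(k[:,1],[1,99]).round(1),'z',np.percentile(k[:,2],[1,25,50,75,99]).round(1))
    # top face: points, fit z = a + b x + c y robustly
    t=k[(abs(k[:,0])>18)&(k[:,1]<23)&(k[:,1]>-23)]
    for _ in range(5):
        A=np.c_[np.ones(len(t)),t[:,0],t[:,1]]; c=np.linalg.lstsq(A,t[:,2],rcond=None)[0]; e=t[:,2]-A@c; t=t[abs(e)<max(1.2,2*np.median(abs(e)))]
    print('top plane z0,slopes',c.round(3),len(t))
go()
E
python3 inhand.py
```

```text
n 878
x [-55.  -54.1  54.5  54.8] y [-24.3  30.8] z [-1.2 -0.2  0.4  3.1 20.1]
top plane z0,slopes [ 0.052 -0.    -0.002] 434
```

```bash
python3 -c "
from h import *
delta([.5177,-.1687,.13],tool(-21.7,.22))"
```

```text
t 5.2 p [0.5531 0.1224 0.1585] off [0.0474 0.2893 0.0289] ang [ 0.0125 -0.2167  0.0949] F [-0.78  0.25 -0.53] w 0.0485
```

```bash
python3 -m handwheel '{"offset":[[0.008,0.045,0],[0.016,0.09,0],[0.024,0.135,0],[0.032,0.18,0],[0.04,0.225,0],[0.047,0.265,0.01],[0.047,0.289,0.02],[0.047,0.289,0.029]],"angular":[[0,0,0.02],[0,-0.03,0.05],[0.003,-0.08,0.08],[0.011,-0.12,0.099],[0.011,-0.16,0.099],[0.011,-0.2,0.099],[0.011,-0.22,0.099],[0.011,-0.22,0.099]]}' 0.04 80
python3 -m handwheel '{"offset":[[0,0,0],[0,0,0],[0,0,0]],"angular":[[0,0,0],[0,0,0],[0,0,0]]}'
python3 - <<'E'
import inhand
from h import *
delta([.5177,-.1687,.085],tool(-21.7,.22))
im,d=grab_frame('side');cv2.imwrite('pics/s3.png',cv2.resize(im[200:390,140:400,::-1],None,fx=3,fy=3))
E
```

```text
time: 6.0
ee_pos: [0.5176, -0.1709, 0.129]
tool_rot: [-0.021, 0.975, -0.191, -0.109]
contact_force: [-0.3, 0.4, -1.3]
gripper_width: 0.0484
time: 6.3
ee_pos: [0.5189, -0.1669, 0.1316]
tool_rot: [-0.021, 0.976, -0.188, -0.108]
contact_force: [-1.2, -0.6, -0.3]
gripper_width: 0.0483
n 2284
x [-55.3 -54.9  53.3  54. ] y [-24.9  29.7] z [-1.2  0.   0.5  1.3 13.2]
top plane z0,slopes [ 0.34   0.001 -0.011] 1427
t 6.35 p [ 0.519  -0.167   0.1318] off [0.0096 0.0021 0.0458] ang [-0.0007 -0.0007 -0.0021] F [-0.81  0.1  -0.55] w 0.0484
```

View pics/s3.png

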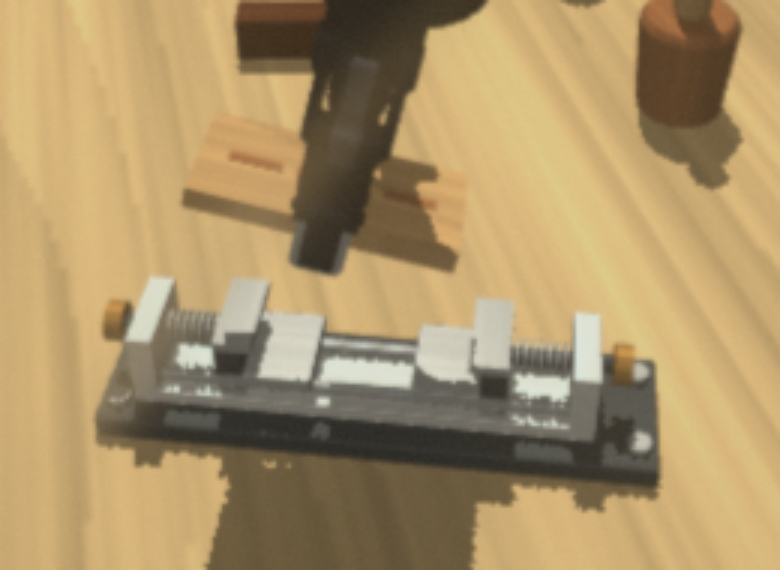

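The blank is slanted with its +u (right) end low, over the holder at about (325,190) in the crop, clear of both lips. Descending.

```bash
cat >> h.py <<'E'
C0=np.array([.5294,-.1734]);TH=np.radians(-21.7);U=np.array([np.cos(TH),np.sin(TH)]);V=np.array([-U[1],U[0]])
def hold(u=None,v=0,z=None,pitch=None):
    p,r,s=cur(); F=np.array(s['contact_force']); x=r.apply([1,0,0])
    print('t %.2f u %.2f v %.2f z %.2f pitch %.4f yaw %.2f roll %.4f | Fu %.2f Fv %.2f Fz %.2f w %.4f T %s'%(s['time'],(p[:2]-C0)@U*1e3,(p[:2]-C0)@V*1e3,p[2]*1e3,-np.arcsin(x[2]),np.degrees(np.arctan2(x[1],x[0])),r.apply([0,1,0])[2],F[:2]@U,F[:2]@V,F[2],s['gripper_width'],np.round(s['torque'],2)))
    if u is not None: 
        q=C0+u/1e3*U+v/1e3*V; delta([q[0],q[1],z/1e3],tool(-21.7,pitch))
E
python3 -c "
from h import *
hold(-12.6,0,75,.22)"
```

```text
t 6.40 u -12.00 v 2.03 z 131.88 pitch 0.2191 yaw -21.83 roll -0.0001 | Fu 0.75 Fv -0.47 Fz -0.71 w 0.0483 T [-0.06 -0.14  0.02]
t 6.4 p [ 0.519  -0.1671  0.1319] off [0.0118 0.002  0.0557] ang [-0.0006 -0.0009 -0.0022] F [ 0.52 -0.71 -0.71] w 0.0483
```

```bash
python3 -m handwheel '{"offset":[[0.004,0.002,0.02],[0.008,0.002,0.038],[0.0105,0.002,0.05],[0.0118,0.002,0.0557],[0.0118,0.002,0.0557],[0.0118,0.002,0.0557]],"angular":[[0,0,-0.002],[0,0,-0.002],[0,0,-0.002],[0,0,-0.002],[0,0,-0.002],[0,0,-0.002]]}'
python3 -c "
from h import *
hold(-12.6,0,59,.22)
im,d=grab_frame('side');cv2.imwrite('pics/s4.png',cv2.resize(im[240:390,140:400,::-1],None,fx=3,fy=3));hold()"
```

```text
time: 7.0
ee_pos: [0.5178, -0.1697, 0.075]
tool_rot: [-0.021, 0.976, -0.188, -0.107]
contact_force: [0.5, -0.1, -0.1]
gripper_width: 0.0484
t 7.00 u -12.19 v -0.84 z 74.95 pitch 0.2190 yaw -21.79 roll -0.0005 | Fu 0.49 Fv 0.13 Fz -0.07 w 0.0484 T [-0.04 -0.14 -0.06]
t 7.0 p [ 0.5178 -0.1697  0.075 ] off [ 0.0031 -0.0008  0.0157] ang [-0.0008 -0.001  -0.0016] F [ 0.5  -0.06 -0.07] w 0.0484
t 7.05 u -12.07 v -0.89 z 75.12 pitch 0.2185 yaw -21.80 roll -0.0005 | Fu -0.54 Fv 0.33 Fz -0.28 w 0.0481 T [-0.01 -0.11 -0.02]
```

View pics/s4.png

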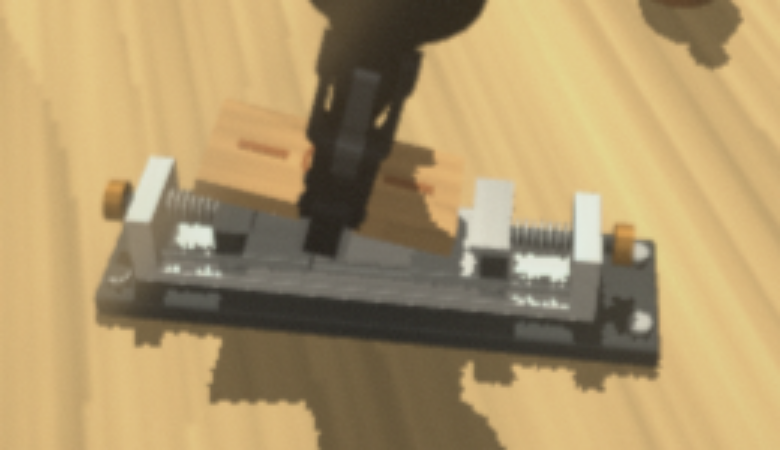

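The low (right) end stands just inboard of the right lip at (462,240), with the far end over the left jaw. Next, lower it gently to insertion height.

```bash
python3 -m handwheel '{"offset":[[0.001,-0.001,0.006],[0.002,-0.001,0.011],[0.0028,-0.001,0.0145],[0.0028,-0.001,0.0157],[0.0028,-0.001,0.0157]],"angular":[[0,0,-0.001],[0,0,-0.001],[0,0,-0.001],[0,0,-0.001],[0,0,-0.001]]}'
python3 -c "
from h import *
hold(-7,0,58.6,.22)
im,d=grab_frame('side');cv2.imwrite('pics/s5.png',cv2.resize(im[240:390,140:400,::-1],None,fx=3,fy=3));hold()"
```

```text
time: 7.55
ee_pos: [0.5168, -0.1684, 0.0581]
tool_rot: [-0.021, 0.976, -0.188, -0.108]
contact_force: [0.5, 0.3, -0.5]
gripper_width: 0.0483
t 7.55 u -13.56 v -0.01 z 58.12 pitch 0.2209 yaw -21.75 roll -0.0006 | Fu 0.30 Fv 0.49 Fz -0.54 w 0.0483 T [-0.03 -0.15 -0.01]
t 7.55 p [ 0.5168 -0.1684  0.0581] off [ 0.0063 -0.     -0.0019] ang [-0.0008  0.0009 -0.0009] F [ 0.46  0.35 -0.54] w 0.0483
t 7.60 u -13.38 v -0.01 z 58.33 pitch 0.2203 yaw -21.75 roll -0.0006 | Fu -0.18 Fv 0.04 Fz -0.10 w 0.0483 T [-0.09 -0.12  0.02]
```

View pics/s5.png

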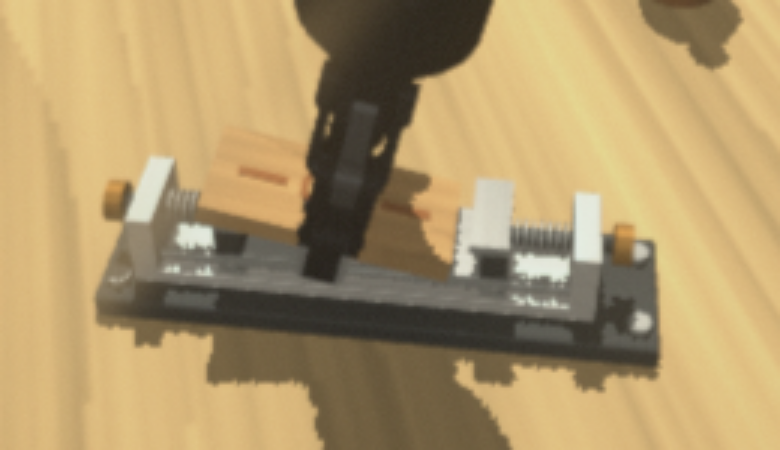

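```bash
python3 -m handwheel '{"offset":[[0.002,0,-0.0004],[0.004,0,-0.0009],[0.006,0,-0.0013],[0.008,0,-0.0017],[0.008,0,-0.0017]],"angular":[[0,0,0],[0,0,0],[0,0,0],[0,0,0],[0,0,0]]}'
python3 -c "
from h import *
hold()
im,d=grab_frame('side');cv2.imwrite('pics/s6.png',cv2.resize(im[240:390,140:400,::-1],None,fx=3,fy=3));hold()"
```

```text
time: 8.1
ee_pos: [0.525, -0.1716, 0.0584]
tool_rot: [-0.021, 0.976, -0.188, -0.108]
contact_force: [0.1, 0.2, -0.1]
gripper_width: 0.0483
t 8.10 u -4.73 v 0.01 z 58.37 pitch 0.2196 yaw -21.75 roll -0.0007 | Fu 0.04 Fv 0.19 Fz -0.13 w 0.0483 T [ 0.   -0.11 -0.06]
t 8.15 u -5.03 v 0.04 z 58.34 pitch 0.2201 yaw -21.74 roll -0.0007 | Fu 0.39 Fv -0.36 Fz 0.51 w 0.0486 T [-0.02 -0.11 -0.01]
```

View pics/s6.png

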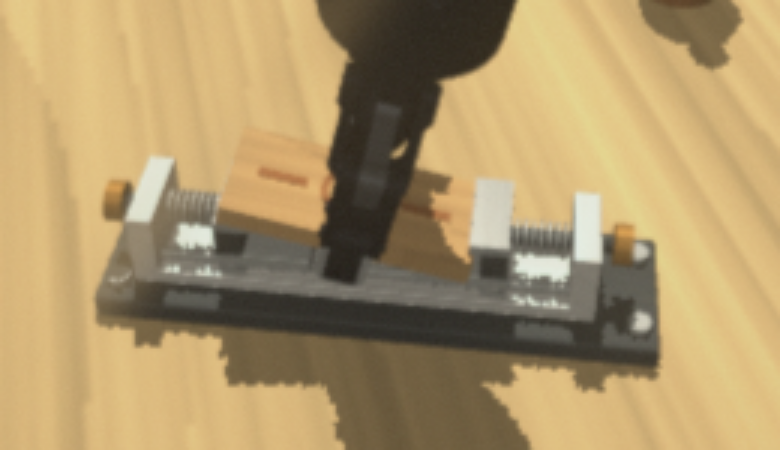

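The low end has entered under the right lip at (473,230–275), with no force. I now push on in small steps to feel for the wall.

```bash
python3 -m handwheel '{"offset":[[0.001,0,-0.0002],[0.002,0,-0.0004],[0.002,0,-0.0004]],"angular":[[0,0,0],[0,0,0],[0,0,0]]}'; python3 -c "
from h import *
hold()"
python3 -m handwheel '{"offset":[[0.001,0,-0.0002],[0.002,0,-0.0004],[0.002,0,-0.0004]],"angular":[[0,0,0],[0,0,0],[0,0,0]]}'; python3 -c "
from h import *
hold()"
python3 -m handwheel '{"offset":[[0.001,0,-0.0002],[0.002,0,-0.0004],[0.002,0,-0.0004]],"angular":[[0,0,0],[0,0,0],[0,0,0]]}'; python3 -c "
from h import *
hold()"
```

```text
time: 8.45
ee_pos: [0.5266, -0.1723, 0.0583]
tool_rot: [-0.021, 0.976, -0.188, -0.108]
contact_force: [-0.3, -0.1, -0.2]
gripper_width: 0.0484
t 8.45 u -2.99 v 0.00 z 58.32 pitch 0.2200 yaw -21.75 roll -0.0006 | Fu -0.26 Fv -0.22 Fz -0.15 w 0.0484 T [-0.06 -0.07 -0.03]
time: 8.75
ee_pos: [0.528, -0.1728, 0.0582]
tool_rot: [-0.021, 0.976, -0.188, -0.108]
contact_force: [-0.7, 1.2, -0.1]
gripper_width: 0.048
t 8.75 u -1.56 v 0.03 z 58.22 pitch 0.2214 yaw -21.75 roll -0.0007 | Fu -1.08 Fv 0.81 Fz -0.12 w 0.0480 T [-0.02  0.11 -0.02]
time: 9.05
ee_pos: [0.5297, -0.1735, 0.0581]
tool_rot: [-0.021, 0.976, -0.188, -0.109]
contact_force: [-2.9, 1.7, 1.0]
gripper_width: 0.0482
t 9.05 u 0.27 v 0.02 z 58.14 pitch 0.2219 yaw -21.75 roll -0.0006 | Fu -3.32 Fv 0.53 Fz 1.02 w 0.0482 T [ 0.14  0.39 -0.02]
```

Contact is at u ≈ -1.7 mm, as predicted (carriage about -6 mm). I push the jaw back step by step.

```bash
python3 -m handwheel '{"offset":[[0.001,0,-0.0002],[0.002,0,-0.0004],[0.003,0,-0.0007],[0.004,0,-0.0009],[0.005,0,-0.0011],[0.005,0,-0.0011]],"angular":[[0,0,0],[0,0,0],[0,0,0],[0,0,0],[0,0,0],[0,0,0]]}'; python3 -c "
from h import *
hold()"
python3 -m handwheel '{"offset":[[0.001,0,-0.0002],[0.002,0,-0.0004],[0.003,0,-0.0007],[0.003,0,-0.0007]],"angular":[[0,0,0],[0,0,0],[0,0,0],[0,0,0]]}'; python3 -c "
from h import *
hold()
im,d=grab_frame('side');cv2.imwrite('pics/s7.png',cv2.resize(im[240:390,140:400,::-1],None,fx=3,fy=3))"
```

```text
time: 9.65
ee_pos: [0.5341, -0.1752, 0.0581]
tool_rot: [-0.021, 0.976, -0.187, -0.109]
contact_force: [-5.9, 1.8, 1.9]
gripper_width: 0.0482
t 9.65 u 5.08 v 0.03 z 58.08 pitch 0.2229 yaw -21.74 roll -0.0006 | Fu -6.16 Fv -0.55 Fz 1.91 w 0.0482 T [0.29 0.78 0.01]
time: 10.05
ee_pos: [0.5364, -0.1762, 0.0581]
tool_rot: [-0.021, 0.976, -0.187, -0.11]
contact_force: [-6.8, 2.9, 2.3]
gripper_width: 0.0485
t 10.05 u 7.54 v 0.01 z 58.09 pitch 0.2244 yaw -21.75 roll -0.0006 | Fu -7.36 Fv 0.19 Fz 2.34 w 0.0485 T [0.39 0.92 0.04]
```

View pics/s7.png

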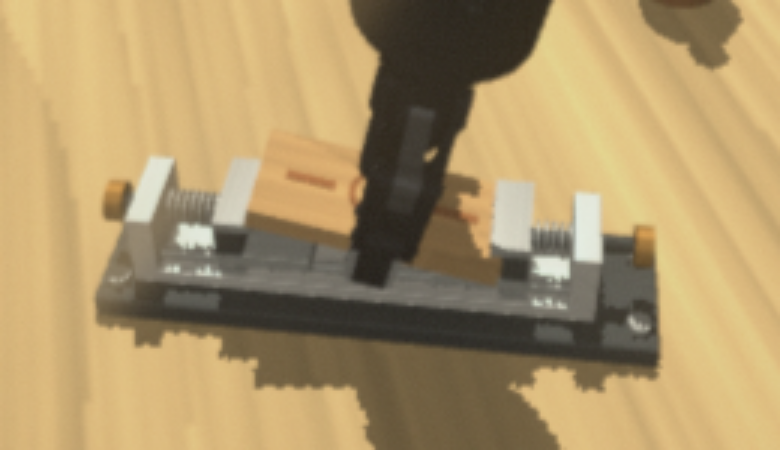

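The jaw is back about 9 mm and the force matches the spring law (7.4 N). Pushing about 4 mm further.

```bash
python3 -m handwheel '{"offset":[[0.001,0,-0.0002],[0.002,0,-0.0004],[0.003,0,-0.0007],[0.004,0,-0.0009],[0.0042,0,-0.0009],[0.0042,0,-0.0009]],"angular":[[0,0,0],[0,0,0],[0,0,0],[0,0,0],[0,0,0],[0,0,0]]}'; python3 -c "
from h import *
hold()
im,d=grab_frame('side');cv2.imwrite('pics/s8.png',cv2.resize(im[240:390,140:400,::-1],None,fx=3,fy=3))
hold(11.0,0,55.2,.165)
hold(10.7,0,52.3,.11)
hold(10.4,0,49.3,.05)
hold(10.2,0,46.5,.0)"
```

```text
time: 10.7
ee_pos: [0.5396, -0.1774, 0.0581]
tool_rot: [-0.022, 0.976, -0.187, -0.111]
contact_force: [-8.9, 3.4, 3.8]
gripper_width: 0.0482
t 10.70 u 10.98 v 0.01 z 58.09 pitch 0.2263 yaw -21.74 roll -0.0006 | Fu -9.52 Fv -0.13 Fz 3.82 w 0.0482 T [ 0.46  1.09 -0.  ]
t 10.75 u 10.96 v 0.02 z 58.06 pitch 0.2264 yaw -21.75 roll -0.0006 | Fu -10.03 Fv 0.58 Fz 3.08 w 0.0483 T [0.51 1.16 0.01]
t 10.75 p [ 0.5396 -0.1774  0.0581] off [0.0007 0.     0.0028] ang [-0.0007  0.0614 -0.0008] F [-9.11  4.25  3.08] w 0.0483
t 10.75 u 10.96 v 0.02 z 58.06 pitch 0.2264 yaw -21.75 roll -0.0006 | Fu -10.03 Fv 0.58 Fz 3.08 w 0.0483 T [0.51 1.16 0.01]
t 10.75 p [ 0.5396 -0.1774  0.0581] off [0.001  0.     0.0057] ang [-0.0007  0.1164 -0.0008] F [-9.11  4.25  3.08] w 0.0483
t 10.75 u 10.96 v 0.02 z 58.06 pitch 0.2264 yaw -21.75 roll -0.0006 | Fu -10.03 Fv 0.58 Fz 3.08 w 0.0483 T [0.51 1.16 0.01]
t 10.75 p [ 0.5396 -0.1774  0.0581] off [0.0014 0.     0.0087] ang [-0.0007  0.1764 -0.0008] F [-9.11  4.25  3.08] w 0.0483
t 10.75 u 10.96 v 0.02 z 58.06 pitch 0.2264 yaw -21.75 roll -0.0006 | Fu -10.03 Fv 0.58 Fz 3.08 w 0.0483 T [0.51 1.16 0.01]
t 10.75 p [ 0.5396 -0.1774  0.0581] off [0.0019 0.     0.0114] ang [-0.0007  0.2264 -0.0009] F [-9.11  4.25  3.08] w 0.0483
```

View pics/s8.png

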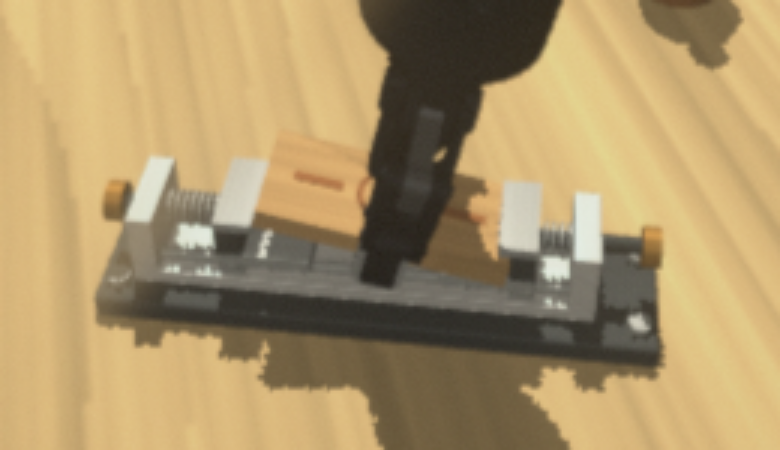

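Right jaw back 12.6 mm at 9.5–10 N (spring law: 9.3 N), with the left end in line with or just inside the left lip. I level it in stages about the captured end, adding 0.8 mm of push for clearance.

```bash
python3 -m handwheel '{"offset":[[0.0008,0,-0.0001],[0.0008,0,0.0009],[0.0008,0,0.0018],[0.0008,0,0.0027],[0.0008,0,0.0027]],"angular":[[0,0,0],[0,0.018,0],[0,0.036,0],[0,0.055,0],[0,0.055,0]]}'; python3 -c "
from h import *
hold()
im,d=grab_frame('side');cv2.imwrite('pics/s9.png',cv2.resize(im[240:390,140:400,::-1],None,fx=3,fy=3))"
```

```text
time: 11.25
ee_pos: [0.5391, -0.1773, 0.0552]
tool_rot: [-0.016, 0.978, -0.188, -0.084]
contact_force: [-8.3, 4.3, 2.5]
gripper_width: 0.0481
t 11.25 u 10.48 v 0.01 z 55.18 pitch 0.1717 yaw -21.74 roll -0.0005 | Fu -9.31 Fv 0.89 Fz 2.51 w 0.0481 T [0.48 1.12 0.01]
```

View pics/s9.png

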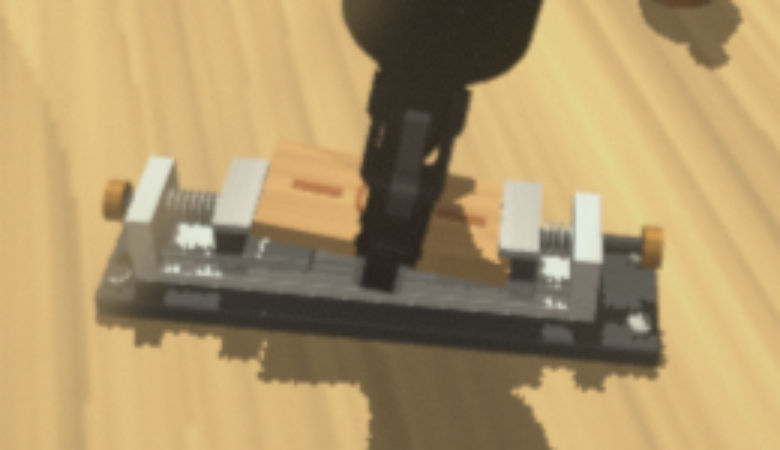

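```bash
python3 -m handwheel '{"offset":[[0.0006,0,-0.0001],[0.0012,0,-0.0002],[0.0013,0,0.0008],[0.0013,0,0.0018],[0.0013,0,0.0028],[0.0013,0,0.0028]],"angular":[[0,0,0],[0,0,0],[0,0.018,0],[0,0.036,0],[0,0.055,0],[0,0.055,0]]}'; python3 -c "
from h import *
hold()
im,d=grab_frame('side');cv2.imwrite('pics/s10.png',cv2.resize(im[240:390,140:400,::-1],None,fx=3,fy=3))"
```

```text
time: 11.9
ee_pos: [0.5397, -0.1775, 0.0521]
tool_rot: [-0.011, 0.98, -0.188, -0.057]
contact_force: [-8.4, 3.7, 4.0]
gripper_width: 0.0483
t 11.90 u 11.11 v 0.05 z 52.14 pitch 0.1170 yaw -21.74 roll -0.0006 | Fu -9.21 Fv 0.32 Fz 3.96 w 0.0483 T [ 0.52  1.17 -0.01]
```

View pics/s10.png

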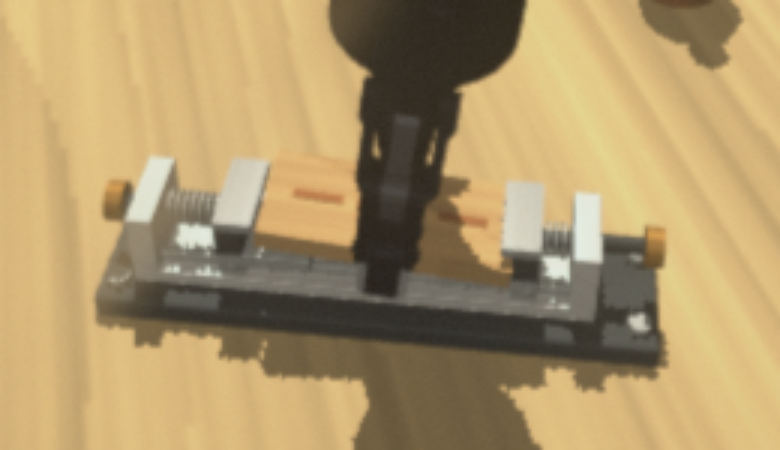

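```bash
python3 -m handwheel '{"offset":[[0,0,0.001],[0,0,0.002],[0.0001,0,0.003],[0.0001,0,0.003]],"angular":[[0,0.018,0],[0,0.036,0],[0,0.055,0],[0,0.055,0]]}'; python3 -c "
from h import *
hold()"
```

```text
time: 12.35
ee_pos: [0.5395, -0.1774, 0.049]
tool_rot: [-0.006, 0.982, -0.189, -0.03]
contact_force: [-10.0, 3.8, 3.7]
gripper_width: 0.0484
t 12.35 u 10.87 v 0.02 z 49.02 pitch 0.0619 yaw -21.75 roll -0.0005 | Fu -10.70 Fv -0.14 Fz 3.67 w 0.0484 T [0.53 1.13 0.06]
```

```bash
python3 -m handwheel '{"offset":[[0,0,0.001],[0,0,0.002],[0.0001,0,0.0031],[0.0001,0,0.0031]],"angular":[[0,0.02,0],[0,0.04,0],[0,0.06,0],[0,0.06,0]]}'; python3 -c "
from h import *
hold()
im,d=grab_frame('side');cv2.imwrite('pics/s11.png',cv2.resize(im[240:390,140:400,::-1],None,fx=3,fy=3))
import inhand"
```

```text
time: 12.75
ee_pos: [0.5396, -0.1774, 0.046]
tool_rot: [-0.0, 0.982, -0.189, -0.001]
contact_force: [-9.0, 3.9, 4.5]
gripper_width: 0.049
t 12.75 u 10.93 v 0.01 z 45.97 pitch 0.0015 yaw -21.75 roll -0.0005 | Fu -9.80 Fv 0.26 Fz 4.53 w 0.0490 T [0.6  1.37 0.06]
n 1848
x [-59.4 -58.7  52.3  53.9] y [-25.   25.3] z [-1.7 -0.1  0.5  1.3 10.9]
top plane z0,slopes [ 0.378 -0.007 -0.004] 1041
```

View pics/s11.png

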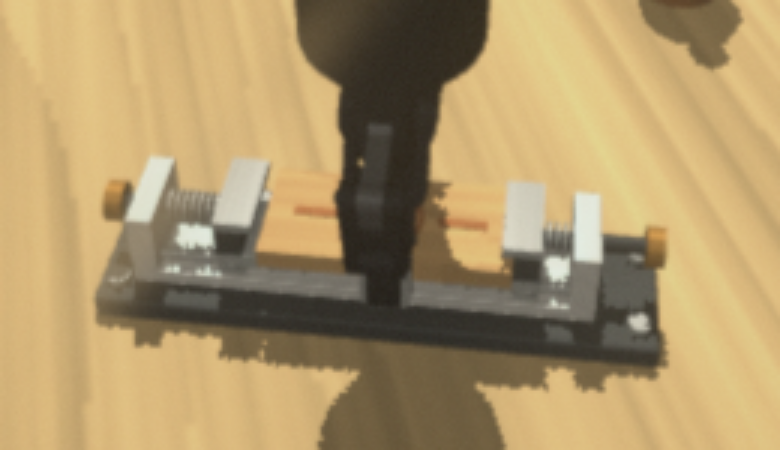

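The blank is level and both ends are below lip height, with the left end just inside the left lip. Now I ease it back toward the middle.

```bash
python3 -m handwheel '{"offset":[[-0.001,0,0],[-0.002,0,0],[-0.003,0,0],[-0.004,0,0],[-0.005,0,0],[-0.006,0,0],[-0.006,0,0]],"angular":[[0,0,0],[0,0,0],[0,0,0],[0,0,0],[0,0,0],[0,0,0],[0,0,0]]}'; python3 -c "
from h import *
hold()"
```

```text
time: 13.55
ee_pos: [0.5352, -0.1757, 0.046]
tool_rot: [-0.0, 0.982, -0.189, 0.0]
contact_force: [-6.8, 2.9, 3.7]
gripper_width: 0.0482
t 13.55 u 6.22 v 0.00 z 45.98 pitch -0.0005 yaw -21.75 roll -0.0005 | Fu -7.35 Fv 0.17 Fz 3.67 w 0.0482 T [0.47 1.06 0.08]
```

```bash
python3 -m handwheel '{"offset":[[-0.001,0,0],[-0.002,0,0],[-0.003,0,0],[-0.0035,0,0],[-0.0035,0,0]],"angular":[[0,0,0],[0,0,0],[0,0,0],[0,0,0],[0,0,0]]}'; python3 -c "
from h import *
hold()"; python3 -m handwheel '{"offset":[[-0.001,0,0],[-0.002,0,0],[-0.003,0,0],[-0.003,0,0]],"angular":[[0,0,0],[0,0,0],[0,0,0],[0,0,0]]}'; python3 -c "
from h import *
hold()
im,d=grab_frame('side');cv2.imwrite('pics/s12.png',cv2.resize(im[240:390,140:400,::-1],None,fx=3,fy=3))"
```

```text
time: 14.05
ee_pos: [0.5326, -0.1747, 0.046]
tool_rot: [-0.0, 0.982, -0.189, 0.001]
contact_force: [-5.8, 3.3, 1.7]
gripper_width: 0.0484
t 14.05 u 3.40 v -0.01 z 46.02 pitch -0.0020 yaw -21.75 roll -0.0005 | Fu -6.63 Fv 0.88 Fz 1.73 w 0.0484 T [0.43 0.89 0.06]
time: 14.45
ee_pos: [0.5311, -0.1741, 0.046]
tool_rot: [0.0, 0.982, -0.189, 0.003]
contact_force: [-2.0, 1.1, -2.5]
gripper_width: 0.0482
t 14.45 u 1.87 v 0.00 z 46.04 pitch -0.0054 yaw -21.75 roll -0.0006 | Fu -2.25 Fv 0.34 Fz -2.49 w 0.0482 T [0.1  0.35 0.06]
```

View pics/s12.png

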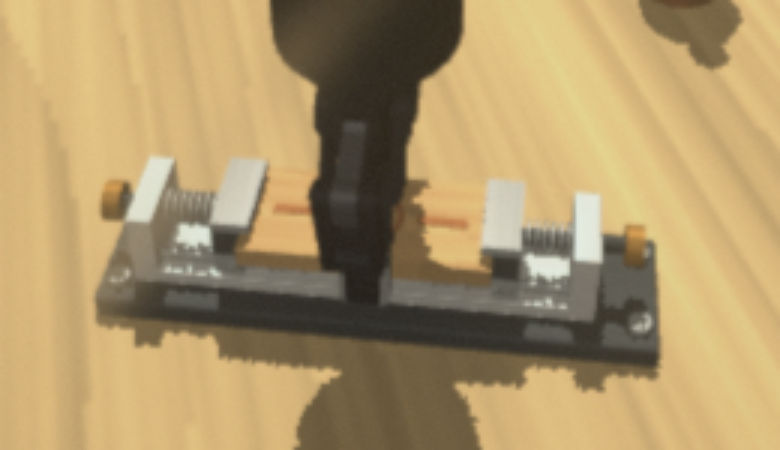

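```bash
python3 -m handwheel '{"offset":[[-0.0007,0,0.0003],[-0.0013,0,0.0006],[-0.0013,0,0.0006],[-0.0013,0,0.0006]],"angular":[[0,-0.002,0],[0,-0.002,0],[0,-0.002,0],[0,-0.002,0]]}'; python3 -c "
from h import *
hold();grab_frame('top');hold()"
```

```text
time: 14.9
ee_pos: [0.5302, -0.1737, 0.046]
tool_rot: [0.0, 0.982, -0.189, 0.002]
contact_force: [-0.5, 0.7, 0.7]
gripper_width: 0.0484
t 14.90 u 0.90 v 0.00 z 45.99 pitch -0.0042 yaw -21.75 roll -0.0006 | Fu -0.66 Fv 0.44 Fz 0.69 w 0.0484 T [0.02 0.19 0.03]
t 14.95 u 0.90 v 0.01 z 46.01 pitch -0.0042 yaw -21.75 roll -0.0006 | Fu -1.21 Fv 0.21 Fz 1.41 w 0.0485 T [-0.02  0.13  0.09]
```

```bash
python3 -m handwheel '{"offset":[[-0.0005,0,0.0001],[-0.0005,0,0.0002],[-0.0005,0,0.0002]],"angular":[[0,-0.004,0],[0,-0.004,0],[0,-0.004,0]]}' 0.04 20; python3 -c "
from h import *
hold()"; python3 -m handwheel '{"offset":[[0,0,0],[0,0,0],[0,0,0],[0,0,0],[0,0,0],[0,0,0]],"angular":[[0,0,0],[0,0,0],[0,0,0],[0,0,0],[0,0,0],[0,0,0]]}' 0.065 20;  python3 -c "
from h import *
hold()"
```

```text
time: 15.25
ee_pos: [0.5299, -0.1736, 0.046]
tool_rot: [-0.0, 0.982, -0.189, 0.0]
contact_force: [-0.8, -0.1, 3.0]
gripper_width: 0.0484
t 15.25 u 0.53 v 0.02 z 45.98 pitch -0.0005 yaw -21.75 roll -0.0007 | Fu -0.73 Fv -0.37 Fz 2.98 w 0.0484 T [-0.05  0.04  0.03]
time: 15.85
ee_pos: [0.5293, -0.1733, 0.0454]
tool_rot: [-0.0, 0.982, -0.189, -0.001]
contact_force: [-0.0, 0.1, -0.1]
gripper_width: 0.0648
t 15.85 u -0.16 v 0.02 z 45.39 pitch 0.0012 yaw -21.76 roll -0.0006 | Fu -0.06 Fv 0.13 Fz -0.15 w 0.0648 T [ 0.01 -0.02 -0.04]
```

Released with no residual force. I withdraw straight up, then back out of the cameras' view.

```bash
python3 -m handwheel '{"offset":[[0,0,-0.01],[0,0,-0.03],[0,0,-0.06],[0,0,-0.1],[0,0,-0.15],[0,0,-0.18],[0,0,-0.18]],"angular":[[0,0,0],[0,0,0],[0,0,0],[0,0,0],[0,0,0],[0,0,0],[0,0,0]]}'
python3 -m handwheel '{"offset":[[-0.03,0.04,0],[-0.06,0.08,0],[-0.09,0.12,0],[-0.12,0.16,0],[-0.14,0.2,0],[-0.14,0.24,0],[-0.14,0.25,0],[-0.14,0.25,0]],"angular":[[0,0,0],[0,0,0],[0,0,0],[0,0,0],[0,0,0],[0,0,0],[0,0,0],[0,0,0]]}'
python3 - <<'E'
from h import *
for n in('side','top'):
    im,d=grab_frame(n); w=cloud(n,d); z=w[...,2]
    rgb=im.astype(float)
    cv2.imwrite(f'pics/{n}F.png',im[:,:,::-1])
    x,y=map(int,proj(n,[[.5294,-.1734,.045]])[0]); cv2.imwrite(f'pics/{n}Fc.png',cv2.resize(im[y-65:y+65,x-90:x+90,::-1],None,fx=4,fy=4,interpolation=2))
    u=(w[...,:2]-C0)@U*1e3; v=(w[...,:2]-C0)@V*1e3
    m=(abs(u)<44)&(abs(v)<29)&(z>.041)&(z<.05); k=np.c_[u[m],v[m],z[m]*1e3]
    A=np.c_[np.ones(len(k)),k[:,:2]]; c=np.linalg.lstsq(A,k[:,2],rcond=None)[0]
    print(n,len(k),'top z, slopes',c.round(4),'v',np.percentile(k[:,1],[1,99]).round(1))
    r=cv2.minAreaRect(k[:,:2].astype(np.float32)); print(r)
    L=(abs(v)<17)&(z>.0525)&(z<.057); uu=u[L]; print('lips inner', np.percentile(uu[uu<0],[2,98]).round(1),np.percentile(uu[uu>0],[2,98]).round(1))
    for t in('pot','oil','mallet'):
        print(t,[(q['position'],q['confidence']) for q in look_for(n,t)[:1]])
hold()
E
```

```text
time: 16.55
ee_pos: [0.5318, -0.1743, 0.2316]
tool_rot: [0.0, 0.982, -0.189, 0.005]
contact_force: [0.8, -0.6, -0.6]
gripper_width: 0.0652
time: 17.35
ee_pos: [0.3061, -0.3545, 0.2251]
tool_rot: [-0.001, 0.982, -0.19, -0.001]
contact_force: [-0.7, 0.2, -0.6]
gripper_width: 0.0648
side 2042 top z, slopes [ 4.58793e+01 -6.00000e-04  1.15000e-02] v [-25.1  25.1]
((0.06678390502929688, 0.4812145233154297), (53.252166748046875, 87.79314422607422), 89.81966400146484)
lips inner [-97.9 -50.5] [49.7 96. ]
pot [([423.2, 289.9], 0.84)]
oil [([329.6, 166.7], 0.63)]
mallet []
top 1646 top z, slopes [ 4.57018e+01  1.20000e-03 -1.26000e-02] v [-25.   24.2]
((-0.00858306884765625, -0.6109428405761719), (50.40248489379883, 87.99745178222656), 89.8597412109375)
lips inner [-101.4  -49.9] [ 50.4 100.8]
pot [([408.9, 147.3], 0.79)]
oil [([188.2, 131.7], 0.7)]
mallet [([292.3, 134.2], 0.84)]
t 17.75 u -139.99 v -249.07 z 225.43 pitch 0.0012 yaw -21.66 roll -0.0008 | Fu -0.61 Fv -0.36 Fz -0.34 w 0.0649 T [ 0.03  0.02 -0.02]
```

View pics/sideFc.png

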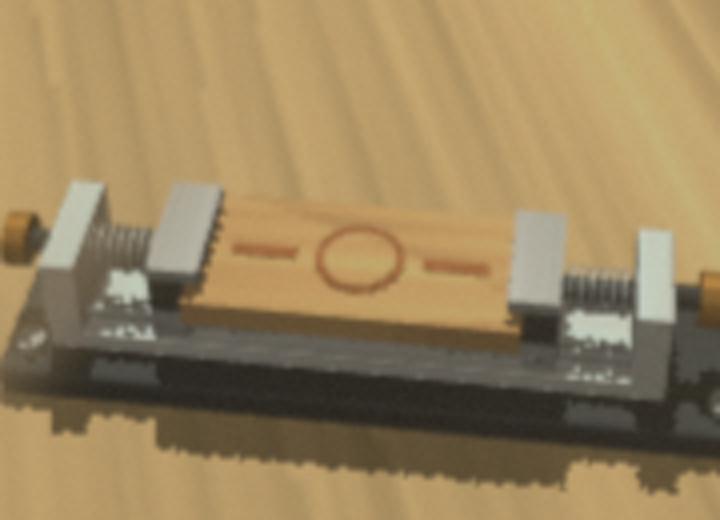

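View pics/topFc.png

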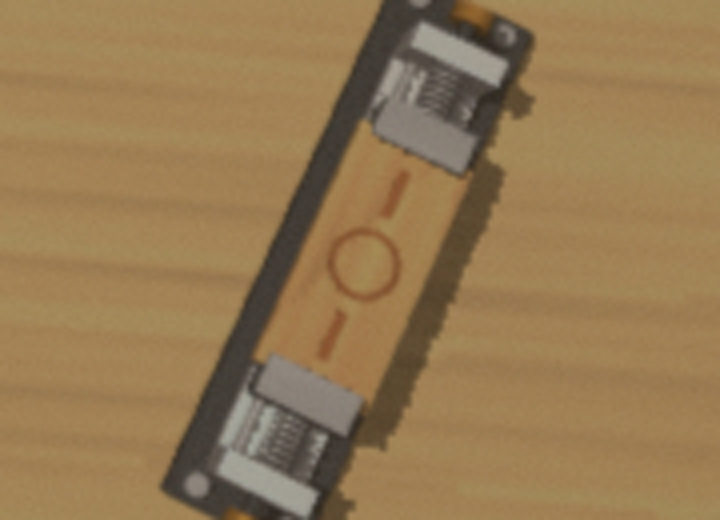

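Both views show the blank level, square and centred, with its ends under both lips. The fitted top height of 45.8 mm is 0.8 mm above nominal, so I check it more strictly.

```bash
python3 - <<'E'
from h import *
for n in('side','top'):
    im,d=grab_frame(n); w=cloud(n,d); z=w[...,2]*1e3
    u=(w[...,:2]-C0)@U*1e3; v=(w[...,:2]-C0)@V*1e3
    for a,b in((-42,-25),(-25,-8),(-8,8),(8,25),(25,42)):
        m=(u>a)&(u<b)&(abs(v)<18); print(n,a,np.median(z[m]).round(2),m.sum(),end=' | ')
    m=(u>84-0)&(u<99)&(abs(v)<15)&(z>47);print('endblk',np.median(z[m]).round(2))
    m=(abs(u)<70)&(abs(v)<17)&(abs(u)>52)&(z>52.);print('lips',np.median(z[m]).round(2))
    d0=np.load(f'{n}0.npy');w0=cloud(n,d0);q=(w0[...,:2]-np.array([.5545,.1225]))
    m=(np.hypot(q[...,0],q[...,1])<.02)&(w0[...,2]>.03);print('blank before',np.median(w0[m][:,2])*1e3)
E
```

```text
side -42 45.7 301 | side -25 45.81 323 | side -8 46.23 296 | side 8 45.83 314 | side 25 45.79 310 | endblk 51.15
lips 54.36
blank before 40.741158644669106
top -42 45.79 236 | top -25 45.53 229 | top -8 45.92 218 | top 8 45.78 225 | top 25 45.75 222 | endblk 50.87
lips 54.12
blank before 40.27544978096908
```

```bash
python3 -c "
from workcell import close_job
print(close_job())"
```

```text
the job is handed in; nothing more can be done
None
```

The blank is loaded in the holder and released, and I handed the job in at about 18 s. It is level and square, with both ends under the lips.

**How it went:**
- I gripped the blank across its width at mid length and slipped its far end (+x in the world frame) under that jaw's lip at 0.22 rad.
- The wall was felt where the camera had put it, with the carriage about 6 mm off-centre, toward the robot.
- I pushed the jaw back about 13.8 mm; the highest force I read was about 11 N. I then levelled the blank past the other lip, eased it back to the balance point and opened the gripper.

**Last checks:**
- **Position:** the blank is centred between the lips to within about 0.5 mm. Yaw is within 0.2°, and the slope along its length is about 0.001.
- **Lips:** both cameras show the ends under them.
- **Robot:** the arm is clear and the force reads zero within noise.

**Checks that disagreed or failed:**
- **Height:** the top of the blank reads 45.8 mm against a nominal 45. The same cameras read it 0.3–0.7 mm high on the riser, so I took the difference as mostly bias. It may still sit a few tenths of a millimetre above the ledge.
- **Bystanders:** the side camera's network missed the mallet in the last picture. The top camera found it within 2 pixels of where it stood. The pot and jar also read within about 2 pixels.

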